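# Press the small square inlay home in the stone plaque

### The job

Five dark stone inlays stand proud of the pale plaque. With closed fingertips gently press the smaller of the two square ones fully home, flush with the face, and keep it held down for about three seconds so that its bedding grips, then draw the hand back up at least a hand's breadth clear of it. Leave the other four inlays standing as they are, lift or pull nothing out, and do not disturb the tools, tin and plants.

Things in the scene. Friction and masses are not known exactly. Their poses are not given: they have to be found in the camera images.
- plaque: Pale limestone plaque, 280 (its x) by 320 (its y) by 50 mm high, lying flat on the bench and too heavy to shift; a thin carved line runs along its edges and a carved ring of 84 mm diameter round its centre. Origin at the centre of its underside. Five inlays sit in it, one at each of the five places x, y = (-60,-95), (-60,95), (60,-95), (60,95), (0,0) mm in its frame; which one is where changes.
- small_square (a joint): How far the small square inlay stands out above its home position, in m: 0 is fully home against a firm stop, 0.006 to 0.010 at the start. It slides straight down when pressed with about 4 N and stays where it is left; nothing springs it back.
- small_square_top (a point): The small square inlay, 30 by 30 mm: the one to press. Dark granite like the other four inlays. The point is the centre of its top face (z up, its x and y along the plaque's): 7 to 11 mm above the plaque's face at the start, 1 mm above it (51 mm above the bench) when home.
- large_square_top (a point): The large square inlay, 48 by 48 mm, to be left alone. Dark granite like the other four inlays. The point is the centre of its top face (z up, its x and y along the plaque's), 7 to 11 mm above the plaque's face. Like the three below it would sink if pressed with 4 N.
- bar_top (a point): The bar-shaped inlay, 22 (x) by 56 (y) mm, to be left alone. Dark granite like the other four inlays. The point is the centre of its top face (z up, its x and y along the plaque's), 7 to 11 mm above the plaque's face.
- disc_top (a point): The round inlay, 32 mm in diameter, to be left alone. Dark granite like the other four inlays. The point is the centre of its top face (z up, its x and y along the plaque's), 7 to 11 mm above the plaque's face.
- hexagon_top (a point): The six-sided inlay, 44 mm from corner to corner, to be left alone. Dark granite like the other four inlays. The point is the centre of its top face (z up, its x and y along the plaque's), 7 to 11 mm above the plaque's face.
- chisel_on: Steel stone chisel, 180 mm long, 17 mm wide, 13 mm high, lying on the plaque near its +x edge. Origin at the middle of its underside, x along it.
- whetstone: Grey whetstone, 22 by 70 by 14 mm, lying on the plaque towards its -x edge. Origin at the centre of its underside.
- tin: Round metal tin, 41 mm in diameter, 20 mm high, on the plaque between the two +y inlays. Origin at the centre of its underside.
- mallet: Carver's mallet standing on its steel head (60 mm in diameter), 151 mm high, on the bench to the left. Origin at the centre of its underside.
- chisel_table: Steel stone chisel, 200 mm long, 17 mm wide, 13 mm high, on the bench to the right. Origin at the middle of its underside.
- plant0: Seedling in a black pot, 70 mm in diameter, about 90 mm high with its leaves, on the bench to the right of the plaque. Origin at the centre of its underside.
- plant1: Seedling in a black pot, 70 mm in diameter, about 90 mm high with its leaves, on the bench to the left of the plaque. Origin at the centre of its underside.

How it is judged:
By the outcome, as a careful person would: the job done as asked, in the order asked, and still so for the second after the job is handed in, with the robot touching nothing.
It also fails if it takes over 34 s, if anything falls off the work surface, if the arm or the gripper's body presses on something with over 40 N, if the wrist force passes 120 N, or if a joint passes its speed limit or range.

### The arm

A 7-joint arm with a two-finger parallel gripper is mounted at the origin on the work surface. World frame = base frame: x ahead of the robot, y to its left, z up, the work surface at z = 0. Lengths are in m, angles in rad, forces in N, time in s.
With the tool pointing down it reaches from about 0.35 to 0.9 m from the base axis. Payload 8.1 kg.
Tool frame: the origin (TCP) lies between the finger pads, 19 mm behind the fingertips; this is the grasp point; z points along the fingers, y is the line along which they close (so a half turn about z gives the same grasp; the last joint's range is limited). The gripper opens to 92 mm and grips with 3 to 60 N. Pads are 19 mm wide; open, the fingers measure 130 mm over their backs; the gripper's body (75 mm by 190 mm) begins 47 mm behind the grasp point.
Start: joints at [-1.315, 0.434, 0.025, 1.573, -0.012, 1.134, -0.075], TCP at [0.219, 0.585, 0.246] pointing down, gripper open.
Joint ranges: [-2.62, 2.62], [-0.44, 2.09], [-1.27, 1.32], [0.08, 2.57], [-1.32, 4.46], [0.12, 2], [-2.74, 2.74]. Speed limits (rad/s): [2.22, 2.22, 3.01, 3.01, 3.14, 3.14, 3.14].

### API

Orientations are given as a rotation vector (axis times angle).
In Python, from cell import arm gives the robot as it stands.
- The arm moves only by the tool carry_out, never from a script. Its argument "commands" is a list of rows, each a list of 7 numbers: the opening, from 0 (shut) to 1 (fully open), then the shift along the tool's x, y, z each as a share of 0.025 m, from -1 to 1, then the turn, a rotation vector about the tool's x, y, z each as a share of 0.1 rad, from -1 to 1. A call has 1 to 8 rows; each row shifts and turns the commanded pose from where the row before left it, along the tool's axes as they then stand; what a row does not reach is not made up. A row lasts 1/10 s, in which the tool goes at most 50 mm and 8.59 degrees, less where a joint would pass 70% of its speed; a pose out of reach is approached as far as the arm can. A call with a number of a shift or a turn outside -1 to 1 is refused whole. A call with a gripper value outside its range is refused whole. The fingers move at their own pace and stop on an object; "squeeze" is the grip in N (left out, the last holds). Time passes only in rows, so rows that do not move let the fingers close. It gives the time, the measured TCP pose, the force, the opening and the grip force at its end, in the units of the state.
- arm.observe(): the state, without advancing time (a new reading comes with each control period).
- arm.get_image(name): name is "scene" or "top"; returns a dict with "pixels" (480x640x3 uint8, red, green, blue), "range_z" (480x640 float32, m along the optical axis (not along the pixel's ray), 0 where there is no reading), "mtx" (3x3 intrinsics, pixels), "R" (3x3) and "t" (3): a world point X has camera coordinates R X + t. Camera axes: x right, y down, z forward; pixel columns grow to the right and rows downward; lengths in m; the calibration is good to about 2 mm. A picture is of the moment at which its call begins.
- arm.sign_off(): hands the job in; it is judged then, once.
The state is a dict: "clock": time; "joints": joint angles; "dq": joint speeds; "joint_efforts": joint torques, N m; "position": TCP position; "ee_rot": TCP orientation; "force": force on the tool from outside, world axes, zero at the start; "ft_torque": the same for the moment, N m; "width": opening from 0.0 (shut) to 1.0 (fully open); "gripper_force": force on a finger pad.
Only numpy, scipy, OpenCV 4.12 (cv2) and the standard library are available. Lean on these libraries where they do the work, as an engineer would, in place of code of your own. Each camera call takes 0.05 s, during which the arm holds its last target. There are 200 camera calls.

## Working session

There is one attempt and no reset: what is moved stays moved. The work goes in short steps, Python scripts to look and compute and a tool call to move; the robot and the scene stay as the last step left them, time stands still between calls to the robot, and variables do not carry over. Pictures are saved under pics/ and viewed, at most 10 in all, crops included, and the job is handed in when it is done.

Besides the shell and the picture viewer there is one more tool, called after "Request:" as name([rows], argument=value, ...), one row to a line, values as JSON. carry_out: Moves the arm, as the interface text tells. Shift numbers are shares of 0.025 m and turn numbers shares of 0.1 rad, none past 1 either way. Its arguments: {"type":"object","properties":{"commands":{"type":"array"},"squeeze":{"type":"number"}},"required":["commands"]}

```bash
mkdir -p pics
python3 - <<'E'
from cell import arm
import cv2,numpy as np
s=arm.observe();print({k:np.round(v,3) for k,v in s.items()})
for n in("scene","top"):
    d=arm.get_image(n);np.savez(f"pics/{n}0.npz",**d);cv2.imwrite(f"pics/{n}0.png",d["pixels"][:,:,::-1]);print(n,d["mtx"],d["R"],d["t"],(d["range_z"]>0).mean())
E
```

```text
{'clock': np.float64(0.0), 'joints': array([-1.315,  0.435,  0.025,  1.574, -0.012,  1.134, -0.075]), 'dq': array([-0.   , -0.   ,  0.   , -0.   ,  0.001, -0.   ,  0.001]), 'joint_efforts': array([-0.0000e+00, -6.6786e+01,  9.8500e-01, -3.1445e+01, -6.1000e-02,
        4.3000e-02,  0.0000e+00]), 'position': array([0.219, 0.585, 0.245]), 'ee_rot': array([-5.610e-01, -3.091e+00,  3.000e-03]), 'force': array([-0.53 ,  0.544,  0.704]), 'ft_torque': array([-0.04 ,  0.014, -0.078]), 'gripper_force': np.float64(0.0), 'width': np.float64(0.998)}
scene [[448.34207559   0.         325.33666895]
 [  0.         448.34207559 241.22902219]
 [  0.           0.           1.        ]] [[-0.20517422  0.97865177  0.01201077]
 [ 0.77043176  0.16906496 -0.61469662]
 [-0.60360454 -0.11686642 -0.78867218]] [ 0.1132061  -0.3709734   1.38443766] 0.995869140625
top [[509.69648623   0.         322.07301459]
 [  0.         509.69648623 241.31584096]
 [  0.           0.           1.        ]] [[-0.00464542 -0.99995683  0.00804683]
 [-0.98373012  0.00312456 -0.17962539]
 [ 0.1795925  -0.00875034 -0.98370217]] [-0.00319182  0.54377201  1.38432175] 0.9959375
```

View pics/scene0.png

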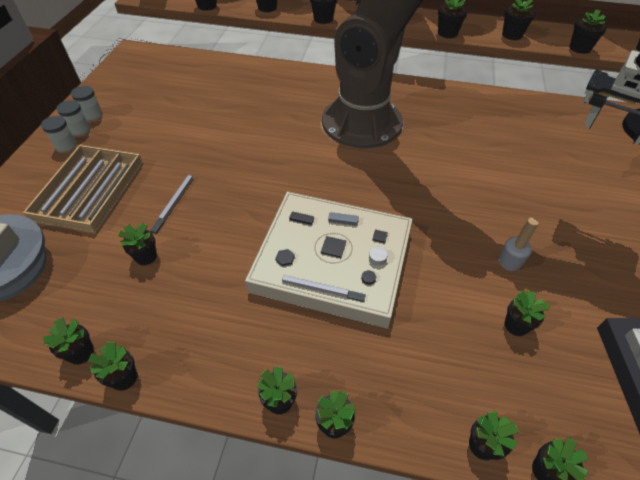

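View pics/top0.png

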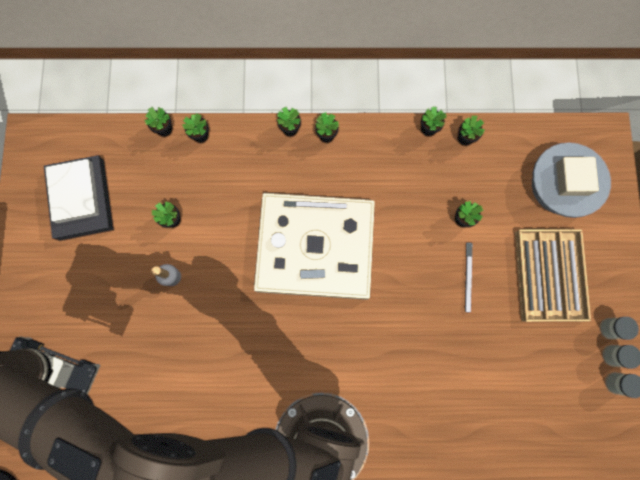

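The scene view shows the small square inlay at about (380,237), beside the tin at (378,256), with the large square in the ring at (333,247). In the top view the small square is at about (280,263), the tin at (278,240) and the large square at (315,244).

```bash
cat > h.py <<'E'
import numpy as np,cv2
def load(n): return dict(np.load(f"pics/{n}.npz"))
def ray(d,uv):
    r=d["R"].T@np.linalg.inv(d["mtx"])@np.array([uv[0],uv[1],1.]); return -d["R"].T@d["t"],r
def atz(d,uv,z):
    c,r=ray(d,uv); return c+r*(z-c[2])/r[2]
def tri(a,ua,b,ub):
    c1,r1=ray(a,ua);c2,r2=ray(b,ub)
    s=np.linalg.lstsq(np.c_[r1,-r2],c2-c1,rcond=None)[0]
    p,q=c1+s[0]*r1,c2+s[1]*r2
    return (p+q)/2,np.linalg.norm(p-q)
def cloud(d):
    z=d["range_z"];v,u=np.mgrid[:480,:640]
    P=np.stack([(u-d["mtx"][0,2])/d["mtx"][0,0]*z,(v-d["mtx"][1,2])/d["mtx"][1,1]*z,z],-1)
    return (P-d["t"])@d["R"]
E
python3 - <<'E'
from h import *
S,T=load("scene0"),load("top0")
seeds={"small":((380,237),(280,263)),"large":((333,247),(315,244)),"bar":((301,218),(347,268)),"disc":((369,277),(283,221)),"hex":((285,258),(350,226))}
C={}
for n,(a,b) in seeds.items():
    out=[]
    for d,s in((S,a),(T,b)):
        g=d["pixels"].max(2); W=cloud(d)
        m=((g<85)).astype(np.uint8); _,l,st,ce=cv2.connectedComponentsWithStats(m,connectivity=4)
        k=l[s[1],s[0]]; M=l==k
        Z=W[...,2][M]
        top=M&(W[...,2]>0.0535)
        out.append((ce[k],st[k][4],np.percentile(Z,[10,50,90]),np.median(W[top],0) if top.any() else None, np.argwhere(top).mean(0)[::-1] if top.any() else None))
        p=W[top]; print(n,st[k],np.round(np.percentile(Z,[10,50,90]),4),np.round(p.mean(0),4) if len(p) else None)
    P,e=tri(S,out[0][0],T,out[1][0]);print("  tri",np.round(P,4),round(e,4), "atz .058",np.round(atz(S,out[0][0],.058),4),np.round(atz(T,out[1][0],.058),4))
    if out[0][4] is not None and out[1][4] is not None: print("  tri topmask",*np.round(tri(S,out[0][4],T,out[1][4])[0],4))
for d,nm in((S,"s"),(T,"t")):
    p=d["pixels"].astype(int);W=cloud(d)
    m=((W[...,2]>.04)&(W[...,2]<.054)&(abs(W[...,0]-.5)<.3)&(abs(W[...,1])<.25)&(p.min(2)>150)).astype(np.uint8)
    pts=W[m>0][:,:2].astype(np.float32)*1000
    _,l,st,_=cv2.connectedComponentsWithStats(m);k=1+st[1:,4].argmax()
    Q=W[l==k];print(nm,cv2.minAreaRect((Q[:,:2]*1000).astype(np.float32)),np.median(Q[:,2]))
E
```

```text
small [373 231  14  12 121] [0.0537 0.0559 0.0582] [0.4861 0.1132 0.0564]
small [     0      0    640    480 279232] [-0.7446 -0.001   0.0459] [ 0.511  -0.0403  0.2802]
  tri [0.5653 0.0413 0.1561] 0.1439 atz .058 [0.4886 0.1132 0.058 ] [ 0.5845 -0.0335  0.058 ]
  tri topmask 0.4918 0.0638 0.0628
large [     0      0    640    480 233911] [-0.7486 -0.0009  0.0484] [0.6969 0.026  0.1568]
large [     0      0    640    480 279232] [-0.7446 -0.001   0.0459] [ 0.511  -0.0403  0.2802]
  tri [ 0.5825 -0.0258  0.0616] 0.0154 atz .058 [ 0.5792 -0.0187  0.058 ] [ 0.5845 -0.0335  0.058 ]
  tri topmask 0.5269 0.0126 -0.1705
bar [290 213  23  12 184] [0.0541 0.0588 0.0608] [ 0.4738 -0.0749  0.0587]
bar [     0      0    640    480 279232] [-0.7446 -0.001   0.0459] [ 0.511  -0.0403  0.2802]
  tri [ 0.5634 -0.0399  0.1666] 0.0194 atz .058 [ 0.4742 -0.075   0.058 ] [ 0.5845 -0.0335  0.058 ]
  tri topmask 0.497 -0.0257 0.0969
disc [     0      0    640    480 233911] [-0.7486 -0.0009  0.0484] [0.6969 0.026  0.1568]
disc [280 217   6   7  17] [0.0563 0.06   0.064 ] [0.6031 0.1041 0.0605]
  tri [0.6044 0.0456 0.1143] 0.1139 atz .058 [ 0.5792 -0.0187  0.058 ] [0.6033 0.1048 0.058 ]
  tri topmask 0.6237 0.0675 0.0056
hex [     0      0    640    480 233911] [-0.7486 -0.0009  0.0484] [0.6969 0.026  0.1568]
hex [     0      0    640    480 279232] [-0.7446 -0.001   0.0459] [ 0.511  -0.0403  0.2802]
  tri [ 0.5825 -0.0258  0.0616] 0.0154 atz .058 [ 0.5792 -0.0187  0.058 ] [ 0.5845 -0.0335  0.058 ]
  tri topmask 0.5269 0.0126 -0.1705
s ((536.822265625, 13.591476440429688), (317.0152587890625, 277.8785705566406), 85.77404022216797) 0.04916936445181774
t ((534.8931274414062, 14.23858642578125), (319.803466796875, 280.48638916015625), 85.85285949707031) 0.049462501527530324
```

Run:
```python
from h import *
S,T=load("scene0"),load("top0")
a=np.deg2rad(-4.2);R=np.array([[np.cos(a),-np.sin(a)],[np.sin(a),np.cos(a)]]);c=np.array([.5358,.0139])
for n,xy in dict(small=(-.06,.095),large=(0,0),disc=(.06,.095),bar=(-.06,-.095),hex=(.06,-.095)).items():
    e=c+R@xy; print(n,"expected",e.round(4)); uv=[]
    for d in(S,T):
        W=cloud(d);g=d["pixels"].max(2)
        roi=(np.hypot(W[...,0]-e[0],W[...,1]-e[1])<.036)&(W[...,2]>.04)&(W[...,2]<.07)
        m=roi&(g<115); p=W[m]; zt=np.median(p[p[:,2]>np.percentile(p[:,2],60)][:,2]); t=m&(W[...,2]>zt-.003)
        q=np.argwhere(t).mean(0)[::-1]; uv.append(q)
        r=cv2.minAreaRect((W[t][:,:2]*1000).astype(np.float32))
        print("  ",t.sum(),q.round(1),"zt",zt.round(4),atz(d,q,zt).round(4),np.round(r[0],1),np.round(r[1],1),round(r[2],1))
    P,er=tri(S,uv[0],T,uv[1]);print("   tri",P.round(4),er.round(4))
W=cloud(T)
for nm,lo in(("tin",(278,240)),("whet",(312,273))): print(nm,W[lo[1],lo[0]].round(3))
s=__import__("cell").arm.observe()
from scipy.spatial.transform import Rotation as Ro
print(Ro.from_rotvec(s["ee_rot"]).as_matrix().round(4))
p=np.vstack([S["pixels"][195:325,240:420].repeat(4,0).repeat(4,1)]);cv2.imwrite("pics/c1.png",p[:,:,::-1])
```

```text
small expected [0.4829 0.113 ]
   112 [379.7 235.6] zt 0.0575 [0.4857 0.1134 0.0575] [483.7 113.3] [28.4 30.2] 82.6
   42 [279.1 262.8] zt 0.0593 [0.4819 0.1139 0.0593] [482.7 114.4] [25.6 22.5] 0.1
   tri [0.4827 0.1139 0.0538] 0.0009
large expected [0.5358 0.0139]
   321 [333.1 246.4] zt 0.0575 [0.5392 0.0145 0.0575] [537.8  14.5] [47.8 48.5] 86.3
   114 [314.6 244.3] zt 0.0598 [0.5335 0.0158 0.0598] [534.7  14.6] [39.1 45.8] 89.7
   tri [0.535  0.0148 0.0521] 0.002
disc expected [0.6026 0.1043]
   124 [368.4 276.4] zt 0.0604 [0.6045 0.1044 0.0604] [604.6 104.8] [30.3 27.9] 8.0
   34 [283.1 220.4] zt 0.0631 [0.6013 0.1037 0.0631] [601.6 105.1] [23.9 22.1] 47.9
   tri [0.6026 0.1042 0.0575] 0.0003
bar expected [ 0.469  -0.0765]
   163 [301.2 217.2] zt 0.06 [ 0.4722 -0.0758  0.06  ] [470.7 -76.1] [55.4 24.1] 81.9
   70 [347.  267.5] zt 0.0628 [ 0.4675 -0.0738  0.0628] [468.  -74.8] [47.4 17.6] 86.1
   tri [ 0.4686 -0.0755  0.056 ] 0.0026
hex expected [ 0.5887 -0.0852]
   197 [284.8 256.8] zt 0.0587 [ 0.5914 -0.084   0.0587] [591.2 -84.7] [39.6 37.5] 14.4
   67 [349.9 225.4] zt 0.0611 [ 0.5869 -0.0835  0.0611] [588.2 -83.9] [28.3 35.1] 88.8
   tri [ 0.5884 -0.0845  0.0545] 0.0011
tin [0.544 0.117 0.072]
whet [0.452 0.023 0.068]
[[-9.363e-01  3.512e-01 -4.000e-04]
 [ 3.512e-01  9.363e-01 -1.300e-03]
 [-1.000e-04 -1.400e-03 -1.000e+00]]
```

View pics/c1.png

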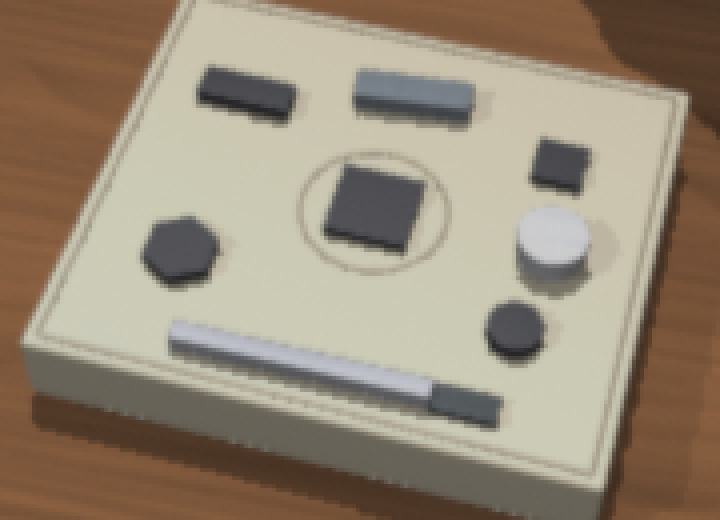

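The crop confirms it: the small square is at the upper right beside the tin, and the large square is in the ring. Two views and the plaque geometry agree on (0.483, 0.1135), with its top near z 0.058. I'll shut the fingers, line the hand up with the plaque and travel over.

Request:
carry_out([
  [0, 0, 0, 0, 0, 0, -0.95],
  [0, 0, 0, 0, 0, 0, -0.95],
  [0, 0, 0, 0, 0, 0, -0.95],
  [0, -0.3, -0.45, 0, 0, 0, 0],
  [0, -0.6, -0.9, 0, 0, 0, 0],
  [0, -0.6, -0.9, 0, 0, 0, 0],
  [0, -0.6, -0.9, 0, 0, 0, 0],
  [0, -0.6, -0.9, 0, 0, 0, 0],
], squeeze=10)

```text
clock: 0.9
position: [0.2803, 0.4771, 0.2453]
ee_rot: [-0.122, -3.139, 0.001]
force: [-0.0, 0.5, 0.1]
width: 0.353
gripper_force: 0.0
```

Request:
carry_out([
  [0, -0.6, -0.9, 0, 0, 0, 0],
  [0, -0.6, -0.9, 0, 0, 0, 0],
  [0, -0.6, -0.9, 0, 0, 0, 0],
  [0, -0.6, -0.9, 0, 0, 0, 0],
  [0, -0.6, -0.9, 0, 0, 0, 0],
  [0, -0.6, -0.9, 0, 0, 0, 0],
  [0, -0.6, -0.9, 0, 0, 0, 0],
  [0, -0.6, -0.9, 0, 0, 0, 0],
])

```text
clock: 1.7
position: [0.3861, 0.2887, 0.2454]
ee_rot: [-0.122, -3.139, 0.0]
force: [-0.3, -0.1, 0.4]
width: 0.004
gripper_force: 0.0
```

Request:
carry_out([
  [0, -0.6, -0.9, 0, 0, 0, 0],
  [0, -0.6, -0.9, 0, 0, 0, 0],
  [0, -0.6, -0.9, 0, 0, 0, 0],
  [0, -0.6, -0.9, 0, 0, 0, 0],
  [0, -0.6, -0.9, 0, 0, 0, 0],
  [0, -0.6, -0.9, 0, 0, 0, 0],
  [0, 0, 0, 0, 0, 0, 0],
  [0, 0, 0, 0, 0, 0, 0],
])

```text
clock: 2.5
position: [0.4652, 0.1486, 0.2454]
ee_rot: [-0.123, -3.139, -0.0]
force: [-0.0, 0.9, 0.5]
width: 0.007
gripper_force: 0.0
```

Request:
carry_out([
  [0, -0.41, -0.68, 0, 0, 0, 0],
  [0, -0.41, -0.67, 0.5, 0, 0, 0],
  [0, 0, 0, 1, 0, 0, 0],
  [0, 0, 0, 1, 0, 0, 0],
  [0, 0, 0, 1, 0, 0, 0],
  [0, 0, 0, 1, 0, 0, 0],
  [0, 0, 0, 0.7, 0, 0, 0],
  [0, 0, 0, 0, 0, 0, 0],
])

```text
clock: 3.3
position: [0.4813, 0.1149, 0.1135]
ee_rot: [-0.115, -3.135, 0.002]
force: [-0.8, 0.8, 0.4]
width: 0.003
gripper_force: 0.0
```

Run:
```python
from cell import arm
import cv2,numpy as np
s=arm.observe();print(s["clock"],s["position"].round(4),s["force"].round(2))
o=[]
for n,(r,c) in(("scene",(190,310)),("top",(190,220))):
    d=arm.get_image(n);o.append(cv2.resize(d["pixels"][r:r+110,c:c+130,::-1],None,fx=3,fy=3))
cv2.imwrite("pics/c2.png",np.hstack(o))
```

```text
3.3 [0.4813 0.1149 0.1135] [-0.8   0.84  0.4 ]
```

View pics/c2.png

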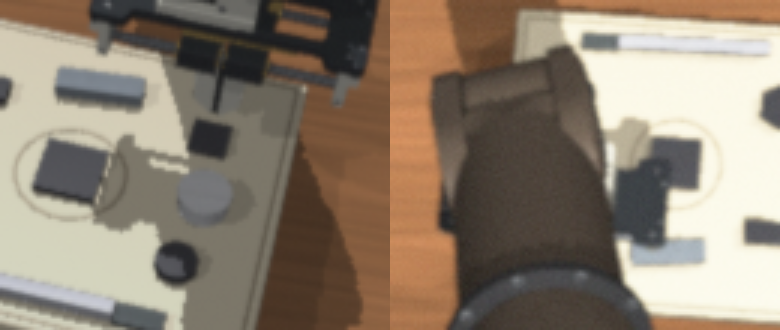

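The fingertips hang just above the small square: scene crop tips at about (218,100), inlay at (210,138). I'll close the gap gradually and watch the force.

Request:
carry_out([
  [0, -0.08, -0.05, 0.4, 0, 0, 0],
  [0, 0, 0, 0.3, 0, 0, 0],
  [0, 0, 0, 0.2, 0, 0, 0],
  [0, 0, 0, 0, 0, 0, 0],
  [0, 0, 0, 0, 0, 0, 0],
])

```text
clock: 3.9
position: [0.4853, 0.113, 0.093]
ee_rot: [-0.116, -3.139, 0.0]
force: [0.2, 0.3, -0.2]
width: 0.009
gripper_force: 0.0
```

Request:
carry_out([
  [0, 0.08, 0, 0.25, 0, 0, 0],
  [0, 0, 0, 0.2, 0, 0, 0],
  [0, 0, 0, 0.04, 0, 0, 0],
  [0, 0, 0, 0, 0, 0, 0],
])

```text
clock: 4.3
position: [0.4832, 0.1131, 0.0805]
ee_rot: [-0.116, -3.139, 0.0]
force: [-0.9, -1.3, 0.5]
width: 0.005
gripper_force: 0.0
```

Request:
carry_out([
  [0, 0, 0, 0.04, 0, 0, 0],
  [0, 0, 0, 0.04, 0, 0, 0],
  [0, 0, 0, 0.04, 0, 0, 0],
  [0, 0, 0, 0.04, 0, 0, 0],
])

```text
clock: 4.7
position: [0.4834, 0.1132, 0.0768]
ee_rot: [0.116, 3.139, 0.0]
force: [-0.8, 0.4, 0.4]
width: 0.008
gripper_force: 0.0
```

Request:
carry_out([
  [0, 0, 0, 0.04, 0, 0, 0],
  [0, 0, 0, 0.04, 0, 0, 0],
  [0, 0, 0, 0.04, 0, 0, 0],
  [0, 0, 0, 0, 0, 0, 0],
])

```text
clock: 5.1
position: [0.4834, 0.1132, 0.0737]
ee_rot: [0.116, 3.139, 0.0]
force: [1.0, 0.4, 1.6]
width: 0.004
gripper_force: 0.5
```

Request:
carry_out([
  [0, 0, 0, 0.04, 0, 0, 0],
  [0, 0, 0, 0.04, 0, 0, 0],
  [0, 0, 0, 0, 0, 0, 0],
])

```text
clock: 5.4
position: [0.4834, 0.1132, 0.0717]
ee_rot: [0.116, 3.139, 0.0]
force: [-0.4, 1.0, 1.3]
width: 0.0
gripper_force: 0.4
```

Request:
carry_out([
  [0, 0, 0, 0.04, 0, 0, 0],
  [0, 0, 0, 0, 0, 0, 0],
])

```text
clock: 5.6
position: [0.4834, 0.1132, 0.0707]
ee_rot: [0.116, 3.139, 0.0]
force: [-0.1, 0.4, 1.1]
width: 0.004
gripper_force: 0.4
```

Request:
carry_out([
  [0, 0, 0, 0.04, 0, 0, 0],
  [0, 0, 0, 0, 0, 0, 0],
])

```text
clock: 5.8
position: [0.4834, 0.1132, 0.0701]
ee_rot: [0.116, 3.139, 0.0]
force: [-1.4, -0.2, 7.0]
width: 0.006
gripper_force: 3.9
```

Request:
carry_out([
  [0, 0, 0, 0.04, 0, 0, 0],
  [0, 0, 0, 0, 0, 0, 0],
])

```text
clock: 6.0
position: [0.4835, 0.1132, 0.0699]
ee_rot: [0.116, 3.139, 0.001]
force: [-5.8, -1.7, 22.0]
width: 0.003
gripper_force: 10.7
```

It has reached the firm stop at TCP z 0.070, as expected, with 22 N. I'll ease off slightly and hold.

Request:
carry_out([
  [0, 0, 0, -0.02, 0, 0, 0],
  [0, 0, 0, 0, 0, 0, 0],
  [0, 0, 0, 0, 0, 0, 0],
  [0, 0, 0, 0, 0, 0, 0],
])

```text
clock: 6.4
position: [0.4834, 0.1132, 0.07]
ee_rot: [0.116, 3.139, 0.001]
force: [-4.8, -2.2, 14.3]
width: 0.006
gripper_force: 7.5
```

Request:
carry_out([
  [0, 0, 0, 0, 0, 0, 0],
  [0, 0, 0, 0, 0, 0, 0],
  [0, 0, 0, 0, 0, 0, 0],
  [0, 0, 0, 0, 0, 0, 0],
  [0, 0, 0, 0, 0, 0, 0],
  [0, 0, 0, 0, 0, 0, 0],
  [0, 0, 0, 0, 0, 0, 0],
  [0, 0, 0, 0, 0, 0, 0],
])

```text
clock: 7.2
position: [0.4835, 0.1132, 0.07]
ee_rot: [0.116, 3.139, 0.001]
force: [-4.0, -0.9, 14.8]
width: 0.005
gripper_force: 7.5
```

Request:
carry_out([
  [0, 0, 0, 0, 0, 0, 0],
  [0, 0, 0, 0, 0, 0, 0],
  [0, 0, 0, 0, 0, 0, 0],
  [0, 0, 0, 0, 0, 0, 0],
  [0, 0, 0, 0, 0, 0, 0],
  [0, 0, 0, 0, 0, 0, 0],
  [0, 0, 0, 0, 0, 0, 0],
  [0, 0, 0, 0, 0, 0, 0],
])

```text
clock: 8.0
position: [0.4835, 0.1132, 0.07]
ee_rot: [0.116, 3.139, 0.001]
force: [-4.5, -0.4, 15.4]
width: 0.004
gripper_force: 7.5
```

Request:
carry_out([
  [0, 0, 0, 0, 0, 0, 0],
  [0, 0, 0, 0, 0, 0, 0],
  [0, 0, 0, 0, 0, 0, 0],
  [0, 0, 0, 0, 0, 0, 0],
  [0, 0, 0, 0, 0, 0, 0],
  [0, 0, 0, 0, 0, 0, 0],
  [0, 0, 0, 0, 0, 0, 0],
  [0, 0, 0, 0, 0, 0, 0],
])

```text
clock: 8.8
position: [0.4835, 0.1132, 0.07]
ee_rot: [0.116, 3.139, 0.001]
force: [-3.3, -1.1, 15.8]
width: 0.009
gripper_force: 7.5
```

Request:
carry_out([
  [0, 0, 0, 0, 0, 0, 0],
  [0, 0, 0, 0, 0, 0, 0],
  [0, 0, 0, 0, 0, 0, 0],
  [0, 0, 0, 0, 0, 0, 0],
  [0, 0, 0, 0, 0, 0, 0],
  [0, 0, 0, 0, 0, 0, 0],
])

```text
clock: 9.4
position: [0.4835, 0.1132, 0.07]
ee_rot: [0.116, 3.139, 0.001]
force: [-2.3, -0.4, 15.0]
width: 0.005
gripper_force: 7.5
```

Held for 3.4 s or more at about 15 N. Now I'll draw straight up, slowly at first.

Request:
carry_out([
  [0, 0, 0, -0.1, 0, 0, 0],
  [0, 0, 0, -0.3, 0, 0, 0],
  [0, 0, 0, -0.8, 0, 0, 0],
  [0, 0, 0, -1, 0, 0, 0],
  [0, 0, 0, -1, 0, 0, 0],
  [0, 0, 0, -1, 0, 0, 0],
  [0, 0, 0, -1, 0, 0, 0],
  [0, 0, 0, -1, 0, 0, 0],
])

```text
clock: 10.2
position: [0.4831, 0.1131, 0.2256]
ee_rot: [0.116, 3.139, 0.0]
force: [-0.2, 0.4, 0.2]
width: 0.008
gripper_force: 0.0
```

Request:
carry_out([
  [0, 0, 0, -1, 0, 0, 0],
  [0, 0, 0, -0.5, 0, 0, 0],
  [0, 0, 0, 0, 0, 0, 0],
  [0, 0, 0, 0, 0, 0, 0],
  [0, 0, 0, 0, 0, 0, 0],
])

```text
clock: 10.7
position: [0.4827, 0.113, 0.2605]
ee_rot: [-0.116, -3.137, 0.001]
force: [0.1, 0.5, -0.1]
width: 0.007
gripper_force: 0.0
```

Run:
```python
from cell import arm
from h import *
s=arm.observe();print(s["clock"],s["position"].round(4),s["force"].round(2))
d=arm.get_image("scene");W=cloud(d);o=cloud(load("scene0"))
for n,(x,y) in dict(small=(380,235),large=(333,246),disc=(368,276),bar=(301,217),hex=(285,257),tin=(378,255)).items():
    f=lambda A:np.median(A[y-2:y+3,x-2:x+3,2]).round(4)
    print(n,f(o),f(W))
cv2.imwrite("pics/c3.png",cv2.resize(d["pixels"][170:330,240:430,::-1],None,fx=3.5,fy=3.5))
```

```text
10.7 [0.4827 0.113  0.2605] [ 0.14  0.48 -0.07]
small 0.0565 0.0496
large 0.0561 0.0561
disc 0.0592 0.0595
bar 0.0591 0.0591
hex 0.0578 0.0577
tin 0.0693 0.069
```

View pics/c3.png

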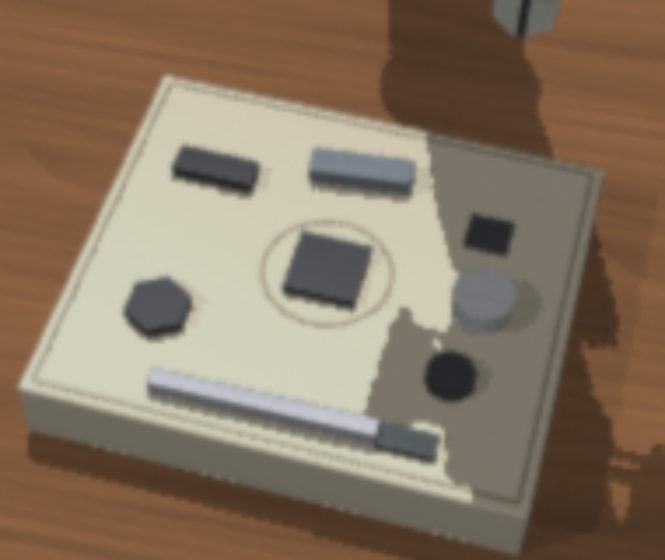

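The small square at crop (489,235) now lies flush: 0.0496 in the same readings that show the plaque face at about 0.0492. The other inlays and the tin read as before, and the hand is 0.19 m clear.

```bash
python3 -c "
from cell import arm
print(arm.sign_off())"
```

```text
the job is handed in; nothing more can be done
None
```

The small square inlay is pressed flush and was held down for about 3.5 s at about 15 N (22 N at its highest reading); the hand is about 0.19 m clear, the other four inlays and the tin measured unmoved, and the job was handed in at about 10.7 s.

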